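# Slide the spice jar home into its bay

### The job

Gently push the tall spice jar with the yellow lid across the worktop, low on its body so that it slides without tipping, into the empty wooden bay until it rests against the bay's back board. Use the fingertips only: do not pinch or lift it, and leave it standing upright there. Leave the salt shaker in the other bay, the black-lidded jar and the plastic bowl where they are.

Things in the scene. Friction and masses are not known exactly. Their poses are not given: they have to be found in the camera images.
- spice_jar: Tall narrow glass spice jar with a yellow lid, round, 42 mm in diameter and 106 mm high, 0.08 to 0.15 kg, loose, standing on the worktop. Origin at the centre of its underside, z up along its axis. It slides on the worktop under a push of about 0.4 to 1.1 N; pushed above about 25 mm height it may tip.
- free_bay: Empty bay: fixed wooden U without floor, open to its -x; nearer to or farther from the robot than the other bay. Origin on the worktop at the seat, where the centre of a 42 mm jar stands when touching the back board (face at x = +21 mm; 8 thick, 74 wide in y, 50 high). Two side cheeks, 30 high, 8 thick, run forward from the board to x = -13 mm, 58 mm clear between them.
- taken_bay: The occupied bay, fixed, of the same shape and frame as the empty one; the salt shaker stands in it.
- salt_shaker: Grey salt shaker, 44 mm in diameter, 90 mm high, loose, standing in the occupied bay. Origin at the centre of its underside. To be left alone.
- black_lid_jar: Spice jar with a black lid, 40 mm in diameter, 105 mm high, loose, standing to the left on the worktop. Origin at the centre of its underside. To be left alone.
- prep_bowl: Pale plastic bowl, 125 mm wide, 44 mm high, loose, to the left on the worktop. Origin at the centre of its underside. To be left alone.

How it is judged (in metres and radians):
At the end, for the whole second after the job is handed in: The yellow-lidded jar stands upright (within 0.06 rad) and at rest on the worktop between the cheeks of the empty bay, its centre within 6 mm of the seat in depth (against the back board) and within 12 mm sideways (x of spice_jar in the frame of free_bay between -0.006 and 0.006 m and y of spice_jar in the frame of free_bay between -0.012 and 0.012 m and angle between spice_jar's own z axis and vertical below 0.06 rad and height (world z) of spice_jar below 0.004 m and linear speed of spice_jar below 0.01 m/s); the robot touches nothing.
It fails at once if the jar is tipped by more than 0.25 rad (angle between spice_jar's own z axis and vertical above 0.25 rad).
It fails at once if the jar is lifted off the worktop (its base centre more than 8 mm up) (height (world z) of spice_jar above 0.008 m).
It fails at once if the jar is gripped or shoved hard (more than 18 N from the fingers) (contact force between the fingers and spice_jar above 18 N).
It fails at once if the salt shaker, the black-lidded jar or the plastic bowl is displaced by more than 15 mm (distance of any of salt_shaker, black_lid_jar, prep_bowl from where it was at the start of the episode above 0.015 m).
It also fails if it takes over 64 s, if anything falls off the work surface, if the arm or the gripper's body presses on something with over 40 N, if the wrist force passes 120 N, or if a joint passes its speed limit or range.

### The arm

A 6-joint arm with a two-finger parallel gripper is mounted at the origin on a cart in front of the work surface, level with it; the furniture and walls round the work are solid. World frame = base frame: x ahead of the robot, y to its left, z up, the work surface at z = 0. Lengths are in mm, angles in degrees, forces in N, time in s.
With the tool pointing down it reaches from about 350 to 850 mm from the base axis. Payload 8.1 kg.
Tool frame: the origin (TCP) lies at the centre of the arm's flange, where the gripper is bolted on; the fingertips stand 173 mm ahead of it and the grasp point (between the pads) lies 155 mm ahead of it; z points along the fingers, y is the line along which they close (so a half turn about z gives the same grasp; the last joint's range is limited). The gripper opens to 85 mm and grips with 20 to 120 N. Pads are 22 mm wide; open, the fingers measure 114 mm over their backs; the gripper's body (76 mm by 85 mm) begins 54 mm behind the grasp point. The pads swing forward as they close: fully open they stand 13 mm farther back than shut.
Start: joints at [-4.893, 7.471, 85.268, -0, 87.261, -4.893], TCP at [600.006, 0.022, 404.692] pointing down, gripper open.
Joint ranges: [-169.43, 169.43], [-51.17, 129.36], [1.28, 143.12], [-76.62, 256.62], [0, 156.53], [-152.29, 152.29]. Speed limits (degrees/s): [136.94, 136.94, 159.86, 180, 180, 180].

### API

Orientations are given as [roll, pitch, yaw] about the fixed x, y, z axes, in that order (R = Rz(yaw) Ry(pitch) Rx(roll)).
In Python, from bench import * gives the robot as it stands.
- The arm moves only by the shell command python3 -m jog 'ROWS' [FORCE]. ROWS is text: rows parted by semicolons, each of 7 numbers parted by spaces: the shift along the tool's x, y, z scaled (see below), then the turn, a rotation vector about the tool's x, y, z scaled (see below), then the closure, from -1 (fully open) to 1 (shut). In form: tx ty tz wx wy wz hand; .... A call has 1 to 5 rows; each row shifts and turns the commanded pose from where the row before left it, along the tool's axes as they then stand; what a row does not reach is not made up. The controller multiplies each number of a shift by 0.1 m and each number of a turn by 60 degrees. A row lasts 1/8 s, in which the tool goes at most 62.5 mm and 10.7 degrees, less where a joint would pass 70% of its speed; a pose out of reach is approached as far as the arm can. A call with a number of a shift or a turn outside -1 to 1 is refused whole. A call with a gripper value outside its range is refused whole. The fingers move at their own pace and stop on an object; FORCE is the grip in N (left out, the last holds). Time passes only in rows, so rows that do not move let the fingers close. It gives the time, the measured TCP pose, the force, the opening and the grip force at its end, in the units of the state.
- sense(): the state, without advancing time (a new reading comes with each control period).
- snapshot(name): name is "scene" or "side" or "wrist"; returns a dict with "img" (400x640x3 uint8, red, green, blue), "fx", "fy", "cx", "cy" (pixels), "extrinsics" (4x4, takes a point from camera to world coordinates). Camera axes: x right, y down, z forward; pixel columns grow to the right and rows downward; lengths in mm; the calibration is good to about 2 mm. A picture is of the moment at which its call begins. There is no depth.
- hand_in(): hands the job in; it is judged then, once.
The state is a dict: "time": time; "joint_pos": joint angles; "qd": joint speeds; "joint_efforts": joint torques, N m; "tool_pos": TCP position; "tcp_rot": TCP orientation; "ft_force": force on the tool from outside, world axes, zero at the start; "wrist_torque": the same for the moment, N m; "finger_gap": finger opening in mm; "grip_force": force on a finger pad.
Only numpy, scipy, OpenCV 4.12 (cv2) and the standard library are available. Lean on these libraries where they do the work, as an engineer would, in place of code of your own. Each camera call takes 0.05 s, during which the arm holds its last target. There are 200 camera calls.

## Working session

There is one attempt and no reset: what is moved stays moved. The work goes in short steps, Python scripts to look and compute and a shell command to move; the robot and the scene stay as the last step left them, time stands still between calls to the robot, and variables do not carry over. Pictures are saved under pics/ and viewed, at most 12 in all, crops included, and the job is handed in when it is done.

```bash
mkdir -p pics; python3 - <<'E'
from bench import *
import cv2,numpy as np
s=sense();print(s['time'],s['tool_pos'],s['tcp_rot'],s['finger_gap'])
for n in ('scene','side'):
    d=snapshot(n);cv2.imwrite(f'pics/{n}0.png',d['img'][:,:,::-1])
    print(n,d['fx'],d['fy'],d['cx'],d['cy']);print(np.round(d['extrinsics'],3).tolist())
E
```

```text
0.0 [5.99769719e+02 4.37771699e-02 4.03643477e+02] [-1.79894056e+02 -8.94548546e-03  9.00000880e+01] 85.59311709612963
scene 369.13059612284735 369.13059612284735 322.01325073045155 207.60516065365587
[[-0.761, -0.465, 0.453, 92.695], [-0.649, 0.525, -0.551, 687.38], [0.018, -0.713, -0.701, 631.961], [0.0, 0.0, 0.0, 1.0]]
side 468.2912174873425 468.2912174873425 318.615448618778 197.828621694501
[[0.901, -0.146, 0.409, 109.784], [-0.434, -0.329, 0.839, -535.009], [0.012, -0.933, -0.36, 389.554], [0.0, 0.0, 0.0, 1.0]]
```

View pics/scene0.png

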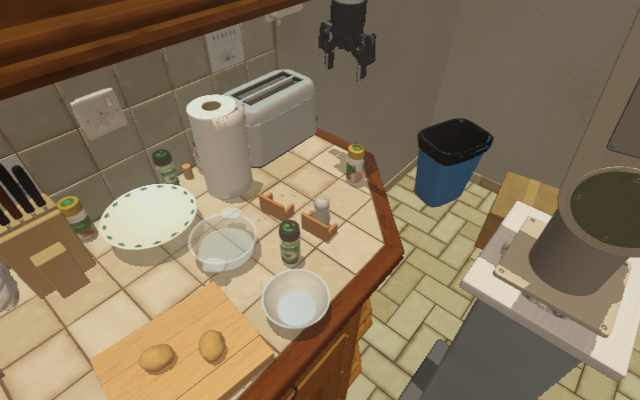

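View pics/side0.png

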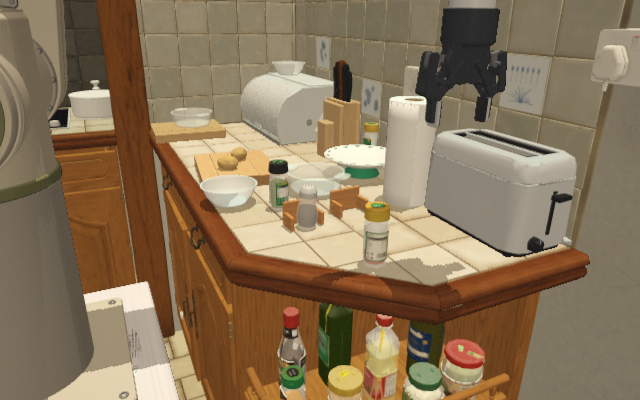

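The yellow-lidded jar has its base near scene (355,181) and side (375,258). The free bay is near scene (277,207) and side (348,203). I'll enlarge both views and compute rough positions.

```bash
cat > h.py <<'E'
import numpy as np,cv2
from bench import *
def ray(d,u,v):
    E=np.array(d['extrinsics']);r=E[:3,:3]@[(u-d['cx'])/d['fx'],(v-d['cy'])/d['fy'],1];return E[:3,3],r
def on(d,u,v,z=0):
    o,r=ray(d,u,v);return np.round(o+r*(z-o[2])/r[2],1)[:2]
def proj(d,p):
    E=np.linalg.inv(d['extrinsics']);c=E[:3,:3]@p+E[:3,3];return np.round([d['fx']*c[0]/c[2]+d['cx'],d['fy']*c[1]/c[2]+d['cy']],1)
E
python3 - <<'E'
from h import *
a=snapshot('scene');b=snapshot('side')
ca=a['img'][135:255,240:400];cb=b['img'][170:270,270:403]
z=lambda c:cv2.resize(c[:,:,::-1],(800,int(c.shape[0]*800/c.shape[1])),interpolation=cv2.INTER_CUBIC)
cv2.imwrite('pics/za.png',z(ca));cv2.imwrite('pics/zb.png',z(cb)[:600])
print('jar lid',on(a,356,149,106),on(b,377,206,106),'bay',on(a,277,207,10),on(b,348,203,10))
E
```

```text
jar lid [502.1  65.4] [502.1  54.3] bay [576.4 269.2] [586.  294.8]
```

View pics/za.png

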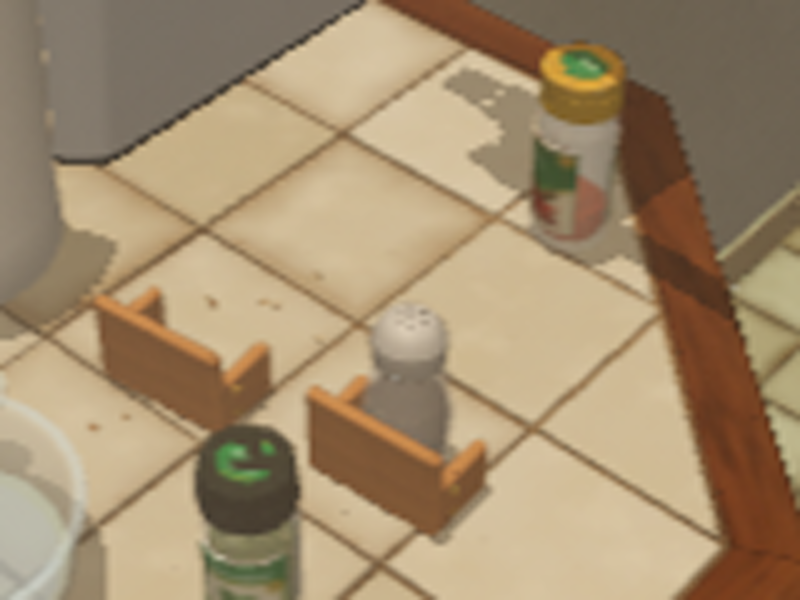

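View pics/zb.png

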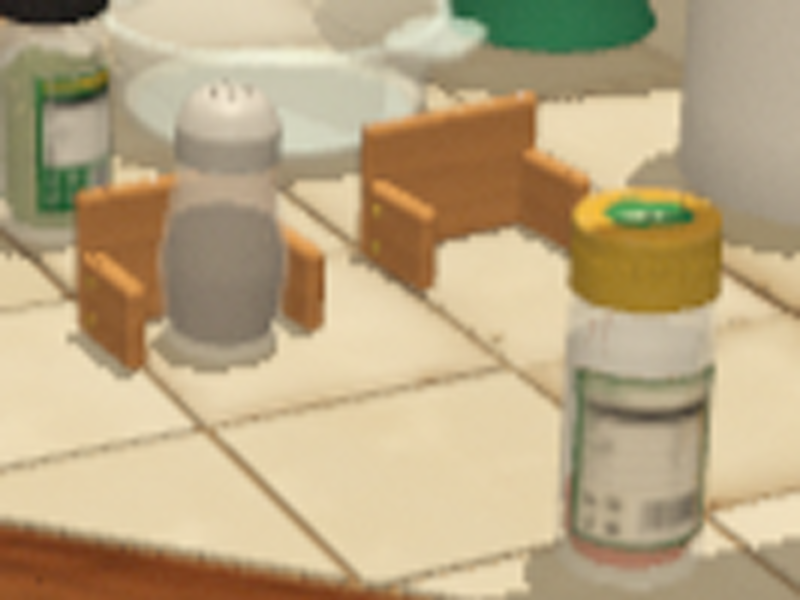

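The scene zoom shows the free bay with its back towards the scene camera: board top corners at zoom (97,303) and (217,363), foot at (222,432). In the side zoom we see it from the open side, slightly turned. I'll fit the bay pose to the corners, and the jar pose as well.

```bash
cat > fit.py <<'E'
from h import *
from scipy.optimize import least_squares
a=snapshot('scene');b=snapshot('side')
A=lambda u,v:(240+u/5-.4,135+v/5-.4);B=lambda u,v:(270+u/6.015-.4,170+v/6.015-.4)
obs=[(a,(29,-37,50),A(97,303)),(a,(29,37,50),A(217,363)),(a,(29,37,0),A(222,432)),(a,(-13,37,30),A(270,352)),(a,(-13,37,0),A(270,380)),
(b,(21,37,50),B(364,131)),(b,(21,-37,50),B(535,97)),(b,(-13,37,30),B(432,215)),(b,(-13,37,0),B(430,288)),(b,(-13,-29,30),B(585,192))]
def w(q,p):
    c,s=np.cos(q[2]),np.sin(q[2]);return np.array([q[0]+c*p[0]-s*p[1],q[1]+s*p[0]+c*p[1],p[2]])
f=lambda q:np.concatenate([proj(d,w(q,p))-o for d,p,o in obs])
r=least_squares(f,[580,280,1.5],x_scale=[10,10,.1],diff_step=1e-3,loss='soft_l1');print('bay',r.x,np.degrees(r.x[2]));print(np.round(r.fun.reshape(-1,2),1).tolist())
# jar: lid centre top & underside centre
jo=[(a,106,A(583,64)),(b,106,B(647,212)),(a,0,A(570,228)),(b,0,B(630,560))]
g=lambda q:np.concatenate([proj(d,np.array([q[0],q[1],z]))-o for d,z,o in jo])
k=least_squares(g,[500,60],diff_step=1e-3);print('jar',k.x,k.fun)
for n,z,o in (('shaker top',90,B(225,95)),):print(n,on(b,*o,z))
print('shaker',on(a,*A(410,318),85),'black',on(a,*A(247,455),105))
q=r.x;c,s=np.cos(q[2]),np.sin(q[2]);d=k.x-q[:2];print('jar in bay',c*d[0]+s*d[1],-s*d[0]+c*d[1])
E
python3 fit.py
```

```text
bay [576.59937182 265.08885356   1.74965338] 100.24775405464086
[[-2.3, 0.2], [0.1, -0.2], [0.3, 1.3], [0.1, -2.6], [0.6, 0.8], [1.5, -0.1], [-0.0, -1.0], [-0.0, -0.1], [-0.1, 1.1], [-1.2, -2.8]]
jar [505.69771966  58.42021244] [ 0.3        -0.2         0.33557772 -0.04522028 -0.4         0.1
 -0.33815461 -0.30058188]
shaker top [458.2 231.2]
shaker [465.3 236.5] black [448.5 353.9]
jar in bay -190.75803877089334 106.5379845286939
```

```bash
cat > plan.py <<'E'
import sys
from h import *
from scipy.spatial.transform import Rotation as Ro
BAY=np.array([576.6,265.1]);TH=100.2
def goal(x,y,z,head,tilt):
    h=np.radians(head);t=np.radians(tilt);f=np.array([np.cos(h),np.sin(h),0]);up=np.array([0,0,1])
    X=f*np.cos(t)+up*np.sin(t);Z=f*np.sin(t)-up*np.cos(t);Y=np.cross(Z,X)
    R=np.c_[X,Y,Z];return np.array([x,y,z])-173*Z,Ro.from_matrix(R)
def cur():
    s=sense();return s,np.array(s['tool_pos']),Ro.from_euler('xyz',s['tcp_rot'],degrees=True)
def show():
    s,p,R=cur();t=p+R.apply([0,0,173]);c=np.cos(np.radians(TH));q=np.sin(np.radians(TH));d=t[:2]-BAY
    X=R.apply([1,0,0]);print('t',s['time'],'tip',t.round(1),'inbay',round(c*d[0]+q*d[1],1),round(-q*d[0]+c*d[1],1),'head',np.degrees(np.arctan2(X[1],X[0])).round(1),'tilt',np.degrees(np.arcsin(X[2])).round(1),'gap',round(s['finger_gap'],1),'F',np.round(s['ft_force'],1))
def plan(*g):
    s,p,R=cur();p1,R1=goal(*g)
    rv=(R.inv()*R1).as_rotvec(degrees=True)/60
    print('turn',rv.round(3),'| shift if turned (tool axes)',(R1.inv().apply(p1-p)/100).round(3))
if __name__=='__main__':
    show()
    if len(sys.argv)>1: plan(*map(float,sys.argv[1:]))
E
python3 plan.py 475 7 60 59 35
```

```text
t 0.3 tip [599.8   0.  231.3] inbay -265.0 24.1 head 90.0 tilt 0.0 gap 85.1 F [-0.7 -0.4 -0.1]
turn [-0.158  0.569  0.5  ] | shift if turned (tool axes) [-2.453 -1.107  0.756]
```

```bash
python3 -m jog '0 0 0 -.032 .114 .1 .435;0 0 0 -.032 .114 .1 .435;0 0 0 -.032 .114 .1 .435;0 0 0 -.032 .114 .1 .435;0 0 0 -.032 .114 .1 .435' 20; python3 plan.py 475 7 60 59 35
```

```text
time: 0.92
tool_pos: [600.0, -0.2, 404.8]
tcp_rot: [179.9, -35.3, 58.8]
ft_force: [0.1, 0.3, -1.0]
finger_gap: 24.5
grip_force: 0.0
t 0.925 tip [652.   85.3 263.6] inbay -190.3 -42.4 head 58.8 tilt 35.3 gap 24.5 F [ 0.1  0.3 -1. ]
turn [ 0.003 -0.005 -0.003] | shift if turned (tool axes) [-2.455 -1.109  0.76 ]
```

```bash
python3 -m jog '-.49 -.22 0 0 0 0 .435;-.49 -.22 0 0 0 0 .435;-.49 -.22 0 0 0 0 .435;-.49 -.22 0 0 0 0 .435;-.49 -.22 0 0 0 0 .435'; python3 -m jog '0 0 .25 0 0 0 .435;0 0 .25 0 0 0 .435;0 0 .25 0 0 0 .435;0 0 0 0 0 0 .435';python3 plan.py 475 7 13 59 35
python3 - <<'E'
from h import *
i=[cv2.cvtColor(snapshot(n)['img'],cv2.COLOR_RGB2BGR) for n in('side','wrist')]
i[0]=cv2.resize(i[0][130:290,280:480],(400,320));i[1]=cv2.resize(i[1],(400,250));i[1]=cv2.copyMakeBorder(i[1],0,70,0,0,0)
cv2.imwrite('pics/c1.png',np.hstack(i))
E
```

```text
time: 1.55
tool_pos: [401.4, -115.7, 262.9]
tcp_rot: [179.8, -35.1, 59.1]
ft_force: [0.0, -0.5, -0.7]
finger_gap: 24.0
grip_force: 0.0
time: 2.05
tool_pos: [424.2, -77.4, 200.9]
tcp_rot: [-179.9, -35.1, 59.0]
ft_force: [-0.0, -0.3, -0.9]
finger_gap: 24.1
grip_force: 0.0
t 2.05 tip [475.2   8.1  59.3] inbay -235.0 145.3 head 59.0 tilt 35.1 gap 24.1 F [-0.  -0.3 -0.9]
turn [-0.002 -0.002 -0.   ] | shift if turned (tool axes) [-0.271  0.001  0.374]
```

View pics/c1.png

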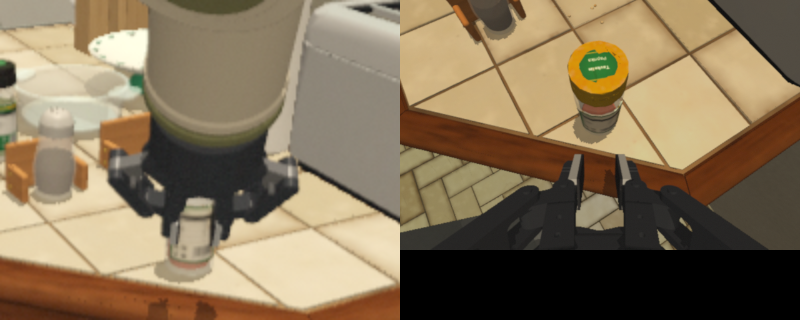

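The fingers straddle the jar's centre line (jar at 600 px, midway between the fingertips in the wrist half), and all else is clear. I'll lower the fingertips next.

```bash
python3 -m jog '-.09 0 .12 0 0 0 .435;-.09 0 .12 0 0 0 .435;-.09 0 .12 0 0 0 .435;0 0 0 0 0 0 .435'; python3 plan.py 475 7 14 59 35
```

```text
time: 2.65
tool_pos: [423.4, -79.1, 155.5]
tcp_rot: [-179.9, -35.1, 58.9]
ft_force: [-0.1, -0.7, -0.3]
finger_gap: 24.1
grip_force: 0.0
t 2.65 tip [474.4   6.3  13.9] inbay -236.7 146.4 head 58.9 tilt 35.1 gap 24.1 F [-0.1 -0.7 -0.3]
turn [-0.001 -0.002 -0.001] | shift if turned (tool axes) [ 0.011 -0.001  0.005]
```

```bash
python3 -m jog '.066 0 .046 0 0 0 .435;.066 0 .046 0 0 0 .435;.066 0 .046 0 0 0 .435;0.033 0 .023 0 0 0 .435;0.033 0 .023 0 0 0 .435'; python3 -m jog '.033 0 .023 0 0 0 .435;.041 0 .0287 0 0 0 .435;.041 0 .0287 0 0 0 .435;.041 0 .0287 0 0 0 .435;.041 0 .0287 0 0 0 .435'; python3 plan.py
python3 - <<'E'
from h import *
i=[cv2.cvtColor(snapshot(n)['img'],cv2.COLOR_RGB2BGR) for n in('scene','wrist')]
i[0]=cv2.resize(i[0][135:255,240:400],(400,300));i[1]=cv2.resize(i[1],(400,250));i[1]=cv2.copyMakeBorder(i[1],0,50,0,0,0)
cv2.imwrite('pics/c2.png',np.hstack(i))
E
```

```text
time: 3.28
tool_pos: [441.1, -51.6, 157.5]
tcp_rot: [179.8, -35.1, 59.1]
ft_force: [-0.5, 0.2, 0.4]
finger_gap: 24.1
grip_force: 0.0
time: 3.9
tool_pos: [453.5, -31.1, 157.4]
tcp_rot: [179.9, -35.1, 59.1]
ft_force: [0.1, -0.0, 0.2]
finger_gap: 23.9
grip_force: 0.3
t 3.9 tip [505.   54.   15.9] inbay -195.1 107.8 head 59.1 tilt 35.1 gap 23.9 F [ 0.1 -0.   0.2]
```

View pics/c2.png

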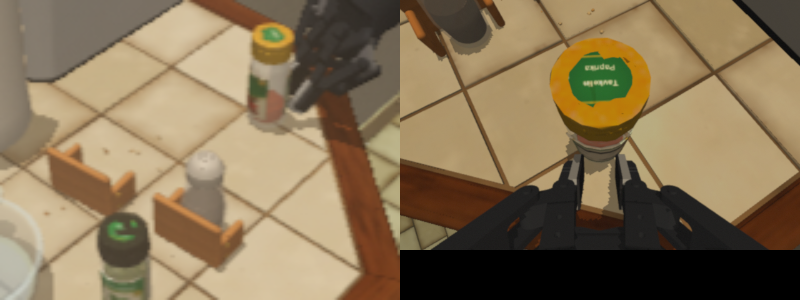

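Jar is nested in the two fingertips, upright. Continuing along this heading, 2 mm lower.

```bash
python3 -m jog '.04 0 .05 0 0 0 .435;.057 0 .04 0 0 0 .435;.057 0 .04 0 0 0 .435;.057 0 .04 0 0 0 .435;.057 0 .04 0 0 0 .435';python3 -m jog '.057 0 .04 0 0 0 .435;.057 0 .04 0 0 0 .435;.057 0 .04 0 0 0 .435;.057 0 .04 0 0 0 .435;.057 0 .04 0 0 0 .435'; python3 plan.py
python3 - <<'E'
from h import *
i=[cv2.cvtColor(snapshot(n)['img'],cv2.COLOR_RGB2BGR) for n in('scene','wrist')]
i[0]=cv2.resize(i[0][135:255,240:400],(400,300));i[1]=cv2.resize(i[1],(400,250));i[1]=cv2.copyMakeBorder(i[1],0,50,0,0,0)
cv2.imwrite('pics/c3.png',np.hstack(i))
E
```

```text
time: 4.62
tool_pos: [471.1, -1.7, 155.7]
tcp_rot: [179.9, -35.1, 59.1]
ft_force: [0.2, -1.6, 1.0]
finger_gap: 24.2
grip_force: 0.5
time: 5.25
tool_pos: [489.0, 28.0, 155.7]
tcp_rot: [179.9, -35.1, 59.1]
ft_force: [-0.3, -1.4, 0.2]
finger_gap: 23.8
grip_force: 0.4
t 5.25 tip [540.5 113.2  14.2] inbay -143.1 62.4 head 59.1 tilt 35.1 gap 23.8 F [-0.3 -1.4  0.2]
```

View pics/c3.png

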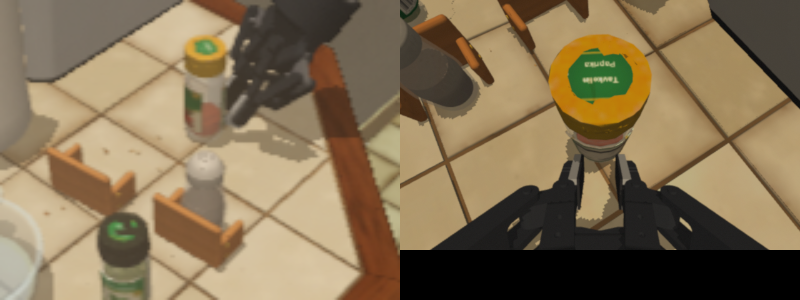

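The jar follows well: the lid is at (205,47) in the scene half and still centred in the wrist half. Continuing to the pre-bay point.

```bash
python3 -m jog '.057 0 .04 0 0 0 .435;.057 0 .04 0 0 0 .435;.057 0 .04 0 0 0 .435;.057 0 .04 0 0 0 .435;.057 0 .04 0 0 0 .435';python3 -m jog '.057 0 .04 0 0 0 .435;.057 0 .04 0 0 0 .435;.057 0 .04 0 0 0 .435;.057 0 .04 0 0 0 .435;.03 0 .02 0 0 0 .435'; python3 -m jog '0 0 0 0 0 0 .435;-.06 0 -.045 0 0 0 .435;-.06 0 -.045 0 0 0 .435;0 0 0 0 0 0 .435'; python3 plan.py
python3 - <<'E'
from h import *
a=snapshot('scene');b=snapshot('wrist')
i=[cv2.cvtColor(n['img'],cv2.COLOR_RGB2BGR) for n in(a,b)]
i[0]=cv2.resize(i[0][135:255,240:400],(800,600))[:480,:400];i[1]=cv2.resize(i[1],(400,250));i[1]=cv2.copyMakeBorder(i[1],0,230,0,0,0)
cv2.imwrite('pics/c4.png',np.hstack(i))
E
```

```text
time: 5.98
tool_pos: [507.0, 57.9, 155.7]
tcp_rot: [179.9, -35.1, 59.1]
ft_force: [-0.0, -0.1, -0.3]
finger_gap: 24.2
grip_force: 0.3
time: 6.6
tool_pos: [523.2, 84.8, 155.9]
tcp_rot: [179.9, -35.1, 59.1]
ft_force: [0.0, 0.1, -0.8]
finger_gap: 24.0
grip_force: 0.3
time: 7.1
tool_pos: [514.9, 70.8, 156.2]
tcp_rot: [179.9, -35.1, 59.0]
ft_force: [-0.1, -0.3, 0.1]
finger_gap: 24.2
grip_force: 0.0
t 7.1 tip [566.4 155.9  14.7] inbay -105.7 29.3 head 59.0 tilt 35.1 gap 24.2 F [-0.1 -0.3  0.1]
```

View pics/c4.png

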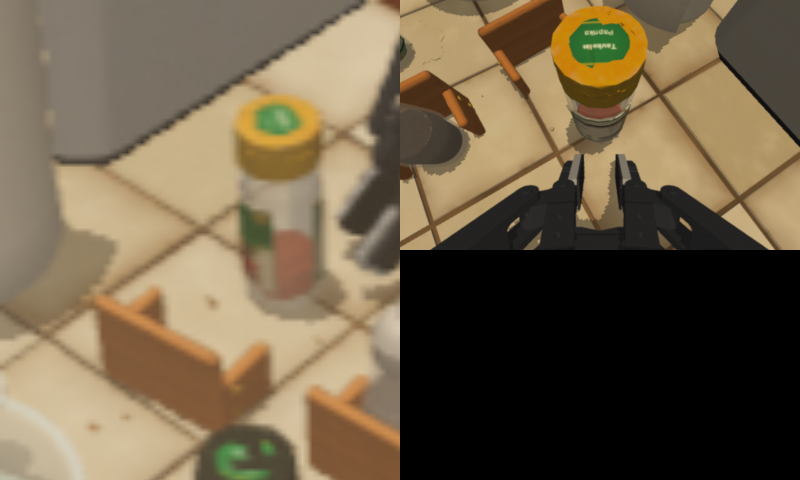

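The jar stands upright in front of the free bay, lid top at zoom (279,118) and base at (283,288), with the fingers clear behind. I'll measure it and plan the second leg.

```bash
python3 - <<'E'
from plan import *
a=snapshot('scene')
A=lambda u,v:(240+u/5-.4,135+v/5-.4)
p1=on(a,*A(279,118),106);p2=on(a,*A(284,288),0);print(p1,p2)
s,p,R=cur();t=p+R.apply([0,0,173]);h=np.radians(59)
pred=t[:2]+(26+15)*np.array([np.cos(h),np.sin(h)])
th=np.radians(TH);ex=np.array([np.cos(th),np.sin(th)]);ey=np.array([-ex[1],ex[0]])
for j in(p1,p2,pred):print(j,'bay',(j-BAY)@ex,(j-BAY)@ey)
# start of leg 2: 40 behind jar on heading to seat
j=(p1+p2)/2*.5+pred*.5;d=BAY-j;hd=np.degrees(np.arctan2(d[1],d[0]));u=d/np.hypot(*d);print('head',hd,'dist',np.hypot(*d))
g=j-40*u;print(g);plan(g[0],g[1],14,hd,35)
E
```

```text
[586.3 190.2] [585.8 192. ]
[586.3 190.2] bay -75.43397301799621 3.7169496526352126
[585.8 192. ] bay -73.57387855349177 3.890294924044581
[587.94423428 191.60891401] bay -74.33849484050492 1.849204323847949
head 98.02503186745014 dist 74.47486258226438
[592.58134612 151.74617016]
turn [ 0.376 -0.001 -0.532] | shift if turned (tool axes) [-0.253  0.878 -0.169]
```

```bash
python3 -m jog '-.041 .19 -.029 .075 0 -.106 .435;0 .19 0 .075 0 -.106 .435;0 .19 0 .075 0 -.106 .435;0 .19 0 .075 0 -.106 .435;0 .19 0 .075 0 -.106 .435';python3 -m jog '0 0 0 0 0 0 .435'; python3 plan.py 592 153 14 98 35
```

```text
time: 7.88
tool_pos: [603.2, 42.2, 156.3]
tcp_rot: [-180.0, -35.1, 98.1]
ft_force: [0.6, -0.3, -0.1]
finger_gap: 24.3
grip_force: 0.0
time: 8.0
tool_pos: [603.8, 42.5, 156.3]
tcp_rot: [180.0, -35.1, 98.0]
ft_force: [0.1, -0.4, 0.0]
finger_gap: 24.0
grip_force: 0.0
t 8.0 tip [590.1 140.9  14.7] inbay -124.6 8.7 head 98.0 tilt 35.1 gap 24.0 F [ 0.1 -0.4  0. ]
turn [ 0.001 -0.001 -0.001] | shift if turned (tool axes) [0.094 0.037 0.073]
```

```bash
python3 -m jog '.041 .035 .03 0 0 0 .435;.041 0 .029 0 0 0 .435;.041 0 .029 0 0 0 .435;.041 0 .029 0 0 0 .435;.041 0 .03 0 0 0 .435';python3 -m jog '.049 0 .035 0 0 0 .435;.049 0 .035 0 0 0 .435;.049 0 .035 0 0 0 .435;.049 0 .035 0 0 0 .435;.049 0 .035 0 0 0 .435';python3 -m jog '.049 0 .035 0 0 0 .435;.049 0 .035 0 0 0 .435;.049 0 .035 0 0 0 .435;.0 0 .0 0 0 0 .435'; python3 plan.py
python3 - <<'E'
from h import *
a=snapshot('scene');b=snapshot('wrist')
i=[cv2.cvtColor(n['img'],cv2.COLOR_RGB2BGR) for n in(a,b)]
i[0]=cv2.resize(i[0][135:255,240:400],(800,600))[:480,:400];i[1]=cv2.resize(i[1],(400,250));i[1]=cv2.copyMakeBorder(i[1],0,230,0,0,0)
cv2.imwrite('pics/c5.png',np.hstack(i))
E
```

```text
time: 8.62
tool_pos: [602.4, 68.3, 156.3]
tcp_rot: [-180.0, -35.1, 97.9]
ft_force: [-0.6, -0.6, -0.1]
finger_gap: 24.5
grip_force: 0.4
time: 9.25
tool_pos: [598.3, 98.1, 156.0]
tcp_rot: [-180.0, -35.1, 97.9]
ft_force: [-0.7, -0.7, 1.0]
finger_gap: 24.4
grip_force: 0.6
time: 9.75
tool_pos: [595.6, 116.2, 155.7]
tcp_rot: [-179.9, -35.1, 97.9]
ft_force: [-0.8, -0.2, -1.3]
finger_gap: 24.4
grip_force: 0.0
t 9.75 tip [581.7 214.7  14.1] inbay -50.5 3.9 head 97.9 tilt 35.1 gap 24.4 F [-0.8 -0.2 -1.3]
```

View pics/c5.png

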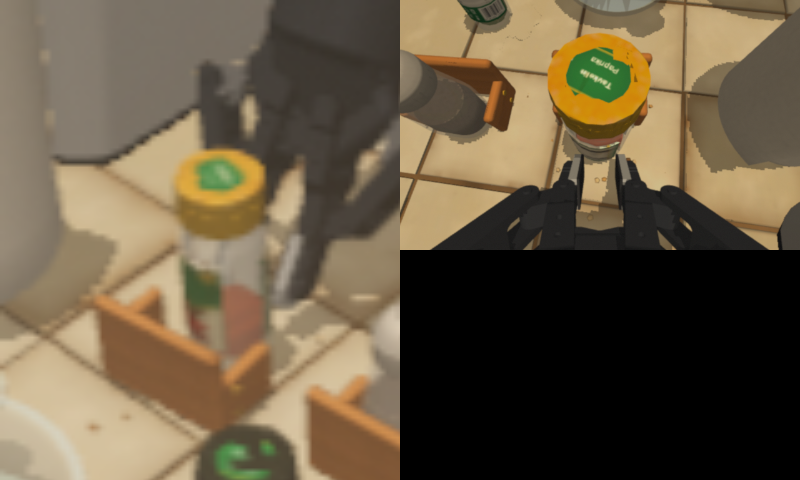

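The wrist half shows the bay's cheek ends at 556 and 647 px, with the jar at 600, so it is centred. I'll push on, then creep until it contacts the board.

```bash
python3 -m jog '.041 0 .029 0 0 0 .435;.041 0 .029 0 0 0 .435;.041 0 .029 0 0 0 .435;.033 0 .023 0 0 0 .435;0 0 0 0 0 0 .435';python3 -m jog '.012 0 .009 0 0 0 .435;.012 0 .009 0 0 0 .435;0 0 0 0 0 0 .435'; python3 plan.py
```

```text
time: 10.48
tool_pos: [593.1, 134.9, 155.7]
tcp_rot: [-180.0, -35.1, 97.9]
ft_force: [0.4, 1.1, -0.1]
finger_gap: 24.1
grip_force: 0.0
time: 10.85
tool_pos: [592.8, 137.5, 155.7]
tcp_rot: [-180.0, -35.1, 97.9]
ft_force: [-0.4, -0.6, -0.6]
finger_gap: 23.9
grip_force: 0.2
t 10.85 tip [579.  235.9  14.1] inbay -29.1 2.8 head 97.9 tilt 35.1 gap 23.9 F [-0.4 -0.6 -0.6]
```

```bash
python3 -m jog '.01 0 .007 0 0 0 .435;.01 0 .007 0 0 0 .435;0 0 0 0 0 0 .435'; python3 -m jog '.008 0 .006 0 0 0 .435;0 0 0 0 0 0 .435';python3 plan.py
```

```text
time: 11.22
tool_pos: [592.4, 140.0, 155.6]
tcp_rot: [-180.0, -35.1, 97.9]
ft_force: [-0.0, 0.2, -0.2]
finger_gap: 24.2
grip_force: 0.2
time: 11.48
tool_pos: [592.3, 141.0, 155.6]
tcp_rot: [-180.0, -35.1, 97.9]
ft_force: [0.4, -0.7, 0.2]
finger_gap: 23.9
grip_force: 0.3
t 11.475 tip [578.5 239.4  14. ] inbay -25.6 2.7 head 97.9 tilt 35.1 gap 23.9 F [ 0.4 -0.7  0.2]
```

```bash
python3 - <<'E'
from h import *
a=snapshot('scene');b=snapshot('wrist')
i=[cv2.cvtColor(n['img'],cv2.COLOR_RGB2BGR) for n in(a,b)]
i[0]=cv2.resize(i[0][135:255,240:400],(800,600))[:480,:400];i[1]=cv2.resize(i[1],(400,250));i[1]=cv2.copyMakeBorder(i[1],0,230,0,0,0)
cv2.imwrite('pics/c6.png',np.hstack(i))
E
```

```text
(no output)
```

View pics/c6.png

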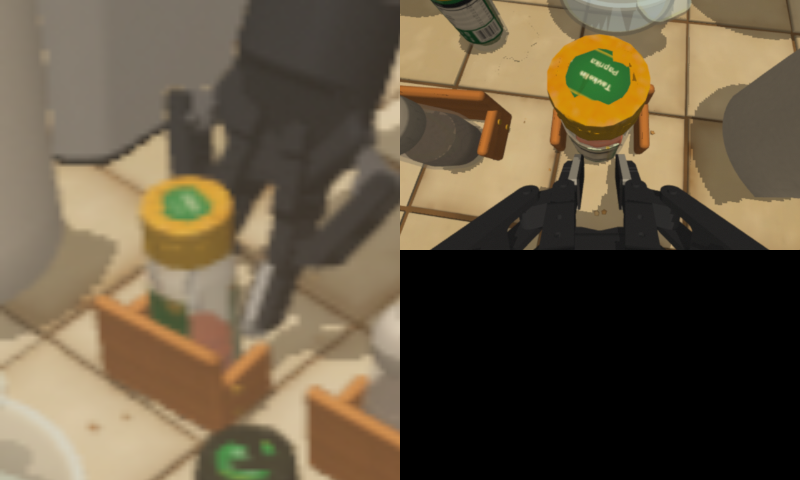

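No board contact yet (force about 0.7 N), and the jar is centred between the cheeks. I'll creep in sub-millimetre steps.

```bash
for k in 1; do python3 -m jog '.007 0 .005 0 0 0 .435;0 0 0 0 0 0 .435'; python3 -m jog '.007 0 .005 0 0 0 .435;0 0 0 0 0 0 .435'; done; python3 plan.py
```

```text
time: 11.82
tool_pos: [592.2, 141.8, 155.6]
tcp_rot: [-180.0, -35.1, 97.9]
ft_force: [-0.1, -0.9, 0.5]
finger_gap: 24.2
grip_force: 0.3
time: 12.08
tool_pos: [592.1, 142.4, 155.6]
tcp_rot: [-180.0, -35.1, 97.9]
ft_force: [0.8, -3.0, 1.1]
finger_gap: 24.0
grip_force: 1.1
t 12.075 tip [578.4 240.9  14. ] inbay -24.2 2.6 head 97.9 tilt 35.1 gap 24.0 F [ 0.8 -3.   1.1]
```

```bash
python3 -m jog '.004 0 .003 0 0 0 .435;0 0 0 0 0 0 .435'; python3 plan.py
```

```text
time: 12.32
tool_pos: [592.2, 142.7, 155.6]
tcp_rot: [-180.0, -35.0, 97.9]
ft_force: [0.9, -4.4, 1.3]
finger_gap: 24.1
grip_force: 2.3
t 12.325 tip [578.5 241.1  14. ] inbay -24.0 2.4 head 97.9 tilt 35.0 gap 24.1 F [ 0.9 -4.4  1.3]
```

Firm contact with the board (4.4 N, rising as expected). Retreating straight back, then checking.

```bash
python3 -m jog '-.025 0 -.0175 0 0 0 .435;-.082 0 -.057 0 0 0 .435;-.12 0 -.085 0 0 0 .435;-.16 0 -.115 0 0 0 .435;-.16 0 -.115 0 0 0 .435'; python3 -m jog '-.1 0 -.2 0 0 0 .435;-.1 0 -.2 0 0 0 .435;-.1 0 -.2 0 0 0 .435;0 0 0 0 0 0 .435;0 0 0 0 0 0 .435'; python3 plan.py
python3 - <<'E'
from h import *
a=snapshot('scene');b=snapshot('wrist')
i=[cv2.cvtColor(n['img'],cv2.COLOR_RGB2BGR) for n in(a,b)]
i[0]=cv2.resize(i[0][135:255,240:400],(800,600))[:480,:400];i[1]=cv2.resize(i[1],(400,250));i[1]=cv2.copyMakeBorder(i[1],0,230,0,0,0)
cv2.imwrite('pics/c7.png',np.hstack(i))
E
```

```text
time: 12.95
tool_pos: [601.5, 74.9, 156.1]
tcp_rot: [-180.0, -35.1, 97.9]
ft_force: [0.8, -0.3, 0.2]
finger_gap: 23.9
grip_force: 0.0
time: 13.58
tool_pos: [609.4, 18.2, 187.9]
tcp_rot: [-180.0, -35.1, 97.9]
ft_force: [0.2, -0.9, -0.7]
finger_gap: 24.2
grip_force: 0.0
t 13.575 tip [595.6 116.7  46.3] inbay -149.4 7.6 head 97.9 tilt 35.1 gap 24.2 F [ 0.2 -0.9 -0.7]
```

View pics/c7.png

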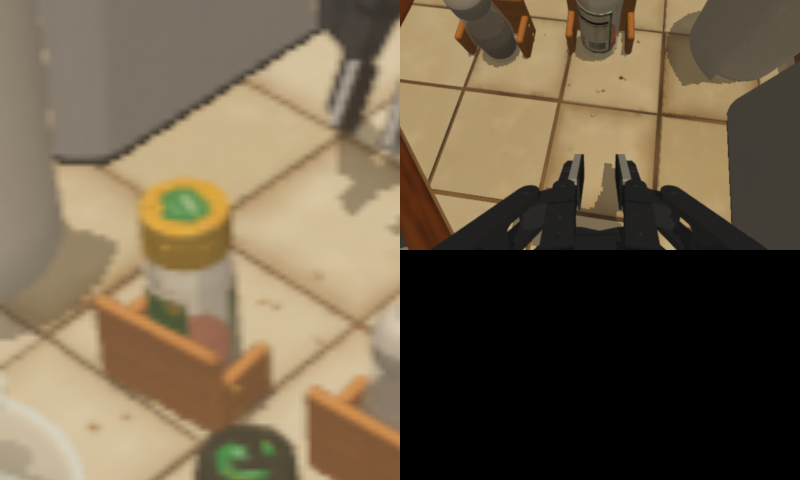

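The jar stands upright against the back board, between the cheeks (lid at (185,205) in the scene half). The shaker is untouched and the gripper is clear.

```bash
python3 -c "
from bench import *
print(hand_in())"
```

```text
the job is handed in; nothing more can be done
None
```

The yellow-lidded jar was pushed into the empty bay and handed in at about 13.6 s: the last pictures show it upright against the back board, but `hand_in()` gave no verdict, so the result is unconfirmed.

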